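# Close the dowel box with its nested lids and hand up the outer lid

### The arm

A 6-joint arm with a two-finger parallel gripper is mounted at the origin on a cart in front of the work surface, level with it; the furniture and walls round the work are solid. World frame = base frame: x ahead of the robot, y to its left, z up, the work surface at z = 0. Lengths are in m, angles in rad, forces in N, time in s.
With the tool pointing down it reaches from about 0.3 to 0.875 m from the base axis. Payload 6.4 kg.
Tool frame: the origin (TCP) lies at the very end of the fingers, on their centre line; the grasp point (between the pads) lies 19 mm behind it; z points along the fingers, y is the line along which they close (so a half turn about z gives the same grasp; the last joint's range is limited). The gripper opens to 85 mm and grips with 20 to 120 N. Pads are 22 mm wide; open, the fingers measure 114 mm over their backs; the gripper's body (76 mm by 85 mm) begins 54 mm behind the grasp point. The pads swing forward as they close: fully open they stand 13 mm farther back than shut.
Start: joints at [-1.379, 0.181, 1.607, -0, 1.354, -0.206], TCP at [0.223, -0.53, 0.231] pointing down, gripper open.
Joint ranges: [-2.99, 2.99], [-0.89, 2.07], [0.3, 2.58], [-1.14, 4.28], [0, 2.63], [-3.12, 3.12]. Speed limits (rad/s): [2.57, 2.57, 3.01, 3.14, 3.14, 3.14].

### API

Orientations are given as a unit quaternion [w, x, y, z].
In Python, from bench import ctrl, camera, calibration, order, outline_of gives the robot as it stands.
- The arm moves only by the tool move_arm, never from a script. Its argument "series" is a list that holds one entry, the list of rows, each a list of 5 numbers: the opening, from 0 (shut) to 1 (fully open), then the shift along the tool's x, y, z in mm, then the turn about the tool's z in rad. A call has exactly 10 rows; each row is the pose to reach, as a shift and turn from the pose commanded when the call began, along the tool's axes at that moment; what a row does not reach only later rows make up. A row lasts 1/12 s, in which the tool goes at most 41.7 mm and 7.16 degrees, less where a joint would pass 70% of its speed; a pose out of reach is approached as far as the arm can. A call with a gripper value outside its range is refused whole. The fingers move at their own pace and stop on an object; the grip force is fixed at half the most. Time passes only in rows, so rows that repeat a pose let the fingers close, or fill a call up. It gives the time, the measured TCP pose, the force, the opening and the grip force at its end, in the units of the state.
- ctrl.get_obs(): the state, without advancing time (a new reading comes with each control period).
- camera(name): name is "side" or "top"; returns (picture, depth): 420x560x3 uint8, blue, green, red; 420x560 float32, m along the optical axis (not along the pixel's ray), 0 where there is no reading.
- calibration(name): a dict with "intrinsics" (3x3 intrinsics, pixels), "rvec" (rotation vector, rad) and "tvec" (3), from world to camera coordinates, as OpenCV has them. Camera axes: x right, y down, z forward; pixel columns grow to the right and rows downward; lengths in m; the calibration is good to about 2 mm. A picture is of the moment at which its call begins. calibration takes no time and is no camera call.
- order.hand_in(): hands the job in; it is judged then, once.
Trained networks look in the newest picture that a camera, given by its name, has taken for a name from the list of things; names that differ only in an ending like _2 or _b are one class to them, and where a whole thing is asked for, a point or a joint stands for the part that bears it (a point fixed in the world has none). Each returns a list of dicts, best first, with "conf" (0 to 1); they miss things now and then, are a little off and sometimes report something else, mostly with a low value. They report only what shows in the picture. A call takes as long as a camera call.
- outline_of(target, camera): "region" (420x560 bool, what is visible of it) and "bbox" ([centre column, centre row, width, height] in pixels, round what is visible of it).
The state is a dict: "time_s": time; "q": joint angles; "dq": joint speeds; "joint_efforts": joint torques, N m; "eef_pos": TCP position; "eef_rot": TCP orientation; "wrist_force": force on the tool from outside, world axes, zero at the start; "torque": the same for the moment, N m; "opening": opening from 0.0 (shut) to 1.0 (fully open); "grasp_force": force on a finger pad.
Only numpy, scipy, OpenCV 4.12 (cv2) and the standard library are available. Lean on these libraries where they do the work, as an engineer would, in place of code of your own. Each camera call takes 0.05 s, during which the arm holds its last target. There are 200 camera calls.

### The job

The sawdust must stay out of the open wooden dowel box, and its outer lid is wanted for cleaning. Its two lids stand nested on the table: take both at once by the inner lid's upright handle, which sticks out through the outer lid's collar, lower them together gently (no dropping) onto the box until the inner lid lies on the ledge inside and the outer lid on the rim, and let go. Then grip the outer lid by its collar, lift it off alone without disturbing the inner lid, and finish while holding it level and still in the air at least 10 cm above the box's rim; do not shove the box or the other things about.

Things in the scene. Friction and masses are not known exactly. Their poses are not given: they have to be found in the camera images.
- dowel_box: Open light-wood box, loose, 1.4 kg, 140 (its x) x 100 (y) x 64 mm high, two dowels in it; walls 7 mm, mouth 126 x 86 mm. Inside, a 10 mm wide ledge runs all round, its top 50 mm above the underside. Origin: centre of underside, z up. Stands on one side of the low fence (along world x, near y = 0.05, under 100 mm high), the lids on the other; either way round.
- inner_lid: Inner lid, 0.32 kg: board 120 (x) x 80 (y) x 8 mm, boss 60 x 50 mm up to 12 mm, central upright handle 40 (x) x 16 (y) mm, top 72 mm above the underside. Origin: centre of underside, z up; starts on the table. Seated: origin 50 mm above the box's, x along the box's x (either way), 3 mm play all round.
- outer_lid: Outer lid, 0.2 kg: board 160 (x) x 120 (y) x 6 mm; skirt 8 mm down, 152 x 112 inside; central collar 58 (x) x 34 (y), 46 x 22 inside, top 30 mm above the origin (centre of board's underside, z up). Starts 12 mm above the inner lid's origin, axes alike, on its boss; the handle passes the collar with 3 mm play, 30 mm sticking out. On the box: rests on the rim, 64 mm above the box's origin.
- tin_box: Bystander, leave alone: small hinged tin, shut, 97 x 129 x 44 mm. Origin: centre of the underside.
- sanding_block: Bystander, leave alone: cork sanding block, 59 x 104 x 31 mm. Origin: centre of the underside.
- tape_roll: Bystander, leave alone: roll of black tape lying flat, 53 mm across, 19 mm high. Origin: centre of the underside.
- offcut_2: Bystander, leave alone: flat wooden offcut, 30 x 92 x 12 mm. Origin: centre of the underside.

How it is judged:
By the outcome, as a careful person would: the job done as asked, in the order asked, and still so for the second after the job is handed in, while the arm keeps its last pose, push and grip.
It also fails if it takes over 59 s, if anything falls off the work surface, if the arm or the gripper's body presses on something with over 40 N, if the wrist force passes 120 N, or if a joint passes its speed limit or range.

## Working session

There is one attempt and no reset: what is moved stays moved. The work goes in short steps, Python scripts to look and compute and a tool call to move; the robot and the scene stay as the last step left them, time stands still between calls to the robot, and variables do not carry over. Pictures are saved under pics/ and viewed, at most 10 in all, crops included, and the job is handed in when it is done.

Besides the shell and the picture viewer there is one more tool, called after ">>>" as a command line: name --argument value ..., lists and objects as JSON in quotes. move_arm: Moves the arm, as the interface text tells. Its arguments: {"type":"object","properties":{"series":{"type":"array","items":{"type":"array","items":{"type":"array","items":{"type":"number"}}}}},"required":["series"]}

```bash
mkdir -p pics; cat > h.py <<'E'
import numpy as np, cv2
from bench import ctrl, camera, calibration, order, outline_of
def cal(n):
    c=calibration(n); return np.array(c["intrinsics"]),cv2.Rodrigues(np.array(c["rvec"],float))[0],np.array(c["tvec"],float).ravel()
def cloud(n,d):
    K,R,t=cal(n); v,u=np.mgrid[:420,:560]
    P=np.stack([(u-K[0,2])/K[0,0]*d,(v-K[1,2])/K[1,1]*d,d],-1)
    W=(P-t)@R; W[d<=0]=np.nan; return W
def proj(n,X):
    K,R,t=cal(n); return cv2.projectPoints(np.atleast_2d(X).astype(float),R,t,K,None)[0][:,0]
def rect(xy):
    (c,s,a)=cv2.minAreaRect(np.float32(xy*1000)); return np.round(c,1),np.round(s,1),round(a,1)
E
python3 - <<'E'
from h import *
for n in ("top","side"):
    p,d=camera(n); cv2.imwrite(f"pics/{n}0.png",p); W=cloud(n,d); np.save(f"{n}0.npy",W)
    for o in ("dowel_box","inner_lid","outer_lid","tin_box","sanding_block","tape_roll","offcut_2"):
        for r in outline_of(o,n)[:2]:
            X=W[r["region"]]; X=X[~np.isnan(X[:,0])]
            if len(X)<10: continue
            z=np.percentile(X[:,2],[2,50,98]); 
            print(n,o,round(r["conf"],2),np.round(r["bbox"]),np.round(z,3),rect(X[:,:2]))
s=ctrl.get_obs(); print(s["eef_pos"],s["eef_rot"],s["time_s"],s["opening"])
E
```

```text
top dowel_box 0.72 [335. 229.  44.  58.] [0.001 0.045 0.069] (array([ 551.2, -150. ]), array([148.5, 113.6]), 11.4)
top inner_lid 0.36 [388. 185.  26.  25.] [-0.001  0.013  0.018] (array([ 694.3, -309.6]), array([33., 90.]), 28.5)
top outer_lid 0.63 [196. 265.  50.  61.] [0.005 0.019 0.044] (array([437.5, 258.1]), array([127., 165.]), 80.4)
top outer_lid 0.16 [179. 171.  45.  36.] [0.008 0.045 0.051] (array([712.5, 321. ]), array([ 95.3, 139.7]), 11.1)
top tin_box 0.97 [180. 172.  46.  37.] [0.011 0.045 0.051] (array([713.8, 316.5]), array([ 96.3, 130.4]), 11.0)
top sanding_block 0.6 [308. 168.  34.  40.] [0.004 0.03  0.037] (array([744.1, -67.4]), array([ 63.9, 105.3]), 49.9)
top tape_roll 0.5 [350. 182.  18.  18.] [-0.003  0.017  0.024] (array([ 692.5, -192.9]), array([50.7, 51.8]), 64.3)
top offcut_2 0.7 [390. 185.  28.  24.] [0.005 0.013 0.018] (array([ 695.4, -311.2]), array([32.4, 86.3]), 29.7)
top offcut_2 0.51 [195. 266.  16.  13.] [0.011 0.068 0.078] (array([439.6, 254.5]), array([27.6, 47.9]), 80.9)
side dowel_box 0.79 [291. 247.  83.  64.] [0.001 0.041 0.064] (array([ 548.
[... 157 characters left out ...]
de outer_lid 0.56 [196. 195.  63.  21.] [0.015 0.018 0.042] (array([435.2, 230.2]), array([294.2, 157.5]), 81.3)
side tin_box 0.81 [286. 174.  54.  30.] [0.001 0.034 0.045] (array([750.7, 416.4]), array([392.3, 138.9]), 72.4)
side sanding_block 0.7 [354. 226.  49.  23.] [-0.     0.024  0.031] (array([763., -49.]), array([129.2, 103.6]), 47.8)
side tape_roll 0.63 [363. 251.  23.  15.] [0.001 0.013 0.019] (array([ 691.9, -197.7]), array([51.1, 51.6]), 10.5)
side offcut_2 0.56 [396. 283.  51.  25.] [0.002 0.011 0.013] (array([ 692.8, -313.2]), array([33.5, 92.2]), 28.5)
[ 0.22277964 -0.53009182  0.23128875] [-5.68381454e-06  9.80281524e-01  1.97606005e-01 -5.80212050e-06] 0.8 1.0014954207185764
```

```bash
python3 -c "
import cv2,numpy as np
a=cv2.imread('pics/top0.png');b=cv2.imread('pics/side0.png')
cv2.imwrite('pics/both0.png',cv2.resize(np.vstack([a,b]),(400*1,600)))"
```

```text
(no output)
```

View pics/top0.png

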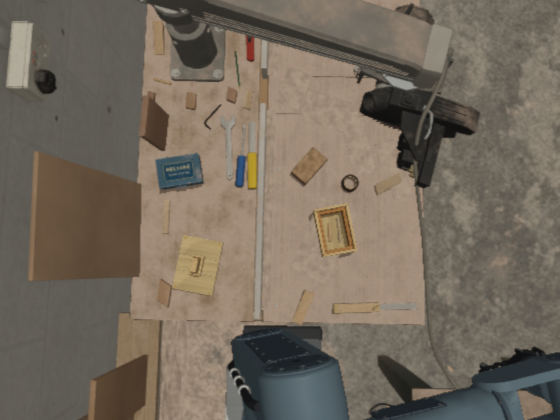

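View pics/side0.png

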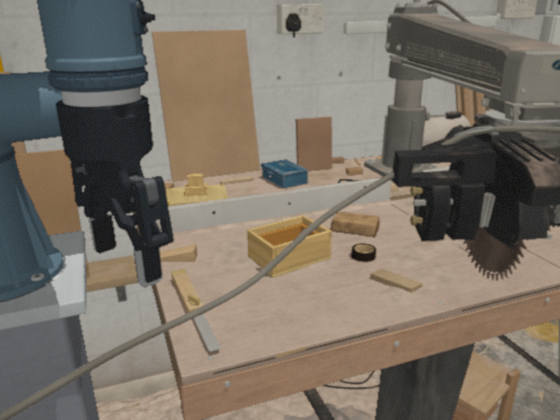

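The top view shows the box at (335,229), the lids at (197,265) with the handle at (196,266), and the fence at column 260. In the side view the handle is at (197,180) and the box at (291,247). Next I'll refine the lid and box poses.

```bash
cat >> h.py <<'E'
def fit(X,lo,hi,c,r):
    "midpoint/extents/yaw (deg, long axis within 45 of x) of points in height band near c"
    m=(X[...,2]>lo)&(X[...,2]<hi)&(np.hypot(X[...,0]-c[0],X[...,1]-c[1])<r); P=X[m]; best=None
    for a in np.radians(np.arange(-45,45,.5)):
        R=np.array([[np.cos(a),np.sin(a)],[-np.sin(a),np.cos(a)]]); Q=P[:,:2]@R.T
        l,h=np.percentile(Q,1.5,axis=0),np.percentile(Q,98.5,axis=0); s=np.prod(h-l)
        if best is None or s<best[0]: best=(s,R.T@((l+h)/2),h-l,np.degrees(a))
    return np.round(best[1]*1000,1),np.round(best[2]*1000,1),best[3],len(P),np.round(np.median(P[:,2])*1000,1),np.round(P[:,:2].mean(0)*1000,1)
E
python3 - <<'E'
from h import *
for n in ("top","side"):
    W=np.load(f"{n}0.npy")
    for nm,a in dict(board=(.011,.027,(.438,.256),.11),collar=(.033,.05,(.438,.255),.045),handle=(.062,.085,(.438,.253),.04),rim=(.055,.08,(.551,-.15),.1)).items():
        try: print(n,nm,*fit(W,*a))
        except Exception as e: print(n,nm,e)
    f=W[(abs(W[...,1]-.05)<.04)&(W[...,2]>.04)&(W[...,0]>.3)&(W[...,0]<.9)&(W[...,2]<.2)]
    print("fence",np.percentile(f,[1,50,99],axis=0).round(3).tolist())
E
```

```text
top board [437.7 257.2] [158.  123.2] -12.5 2015 18.5 [436.7 255.9]
top collar [438.5 254.6] [56.9 33.5] -10.0 129 42.4 [438.2 252.2]
top handle [438.2 254.5] [37.7 15.9] -10.0 86 72.0 [438.3 253.8]
top rim [ 546.6 -146.3] [138.8  99.8] 11.5 448 64.2 [ 546.7 -146. ]
fence [[0.305, 0.063, 0.043], [0.59, 0.072, 0.061], [0.895, 0.082, 0.068]]
side board [437.7 257.8] [156.9 134.4] -13.0 850 17.5 [430.8 243.8]
side collar [436.8 249.7] [56.5 34.3] -9.0 161 40.7 [435.8 243.1]
side handle [436.3 248.5] [36.9 16.3] -23.0 77 68.6 [435.9 248. ]
side rim [ 544.8 -149.6] [138.7 100.5] 11.5 763 61.5 [ 540.1 -150.1]
fence [[0.344, 0.058, 0.04], [0.576, 0.063, 0.054], [0.878, 0.079, 0.062]]
```

>>> move_arm --series '[[[1,-17,-40,-5,0.056],[1,-34,-80,-10,0.113],[1,-51,-120,-10,0.17],[1,-68,-160,-10,0.226],[1,-85,-200,-10,0.28],[1,-89,-240,-10,0.34],[1,-93,-275,-10,0.4],[1,-97,-310,-10,0.45],[1,-100,-345,-10,0.51],[1,-104,-380,-10,0.565]]]'

```text
time_s: 1.63
eef_pos: [-0.0198, -0.2193, 0.241]
eef_rot: [0.0, 0.997, -0.083, -0.0]
wrist_force: [-1.3, 0.7, 1.1]
opening: 1.001
grasp_force: 0.0
```

I got the tool-axis direction wrong in that move. It was harmless: nothing was touched and the tool is now close to the base. I'll swing it out forward first and then go to the lid.

>>> move_arm --series '[[[1,41,-6,0,0],[1,82,-12,0,0],[1,123,-20,0,0],[1,164,-28,0,0],[1,205,-38,0,0],[1,246,-48,0,0],[1,287,-58,0,0],[1,328,-68,0,0],[1,369,-78,0,0],[1,410,-89,0,0]]]'

```text
time_s: 2.47
eef_pos: [0.3455, -0.2043, 0.2415]
eef_rot: [0.0, 0.997, -0.082, 0.0]
wrist_force: [-0.8, -1.1, 0.8]
opening: 0.999
grasp_force: 0.0
```

>>> move_arm --series '[[[1,2,-41,0,0],[1,3,-82,0,0],[1,5,-123,0,0],[1,6,-164,0,0],[1,8,-205,0,0],[1,9,-246,0,0],[1,11,-287,0,0],[1,12,-328,0,0],[1,14,-369,0,0],[1,15,-400,0,0]]]'

```text
time_s: 3.3
eef_pos: [0.4239, 0.1898, 0.2417]
eef_rot: [-0.0, 0.997, -0.082, 0.001]
wrist_force: [-0.2, -0.9, 0.2]
opening: 1.002
grasp_force: 0.0
```

>>> move_arm --series '[[[1,1,-20,10,0],[1,2,-40,20,0],[1,3,-55,40,0],[1,3,-64,60,0],[1,3,-64,85,0],[1,3,-64,110,0],[1,3,-64,131,0],[1,3,-64,131,0],[1,3,-64,131,0],[1,3,-64,131,0]]]'

```text
time_s: 4.13
eef_pos: [0.4383, 0.2495, 0.1117]
eef_rot: [-0.0, 0.997, -0.083, 0.001]
wrist_force: [0.3, 0.5, 0.6]
opening: 1.0
grasp_force: 0.0
```

```bash
python3 - <<'E'
from h import *
s=ctrl.get_obs(); print(s["eef_pos"],s["eef_rot"])
a,d=camera("top"); b,e=camera("side")
def crop(p,c,k=5,w=40): 
    c=np.int32(c); return cv2.resize(p[c[1]-w:c[1]+w,c[0]-w:c[0]+w],None,fx=k,fy=k,interpolation=2)
im=np.hstack([crop(a,(197,262)),crop(b,(197,175))]); cv2.imwrite("pics/near1.png",im)
print(proj("top",s["eef_pos"]),proj("side",s["eef_pos"]))
E
```

```text
[0.43832962 0.24949106 0.11168471] [-3.23464189e-04  9.96551769e-01 -8.29686406e-02  8.20054728e-04]
[[192.41470873 264.40394586]] [[194.46730446 159.93505054]]
```

View pics/near1.png

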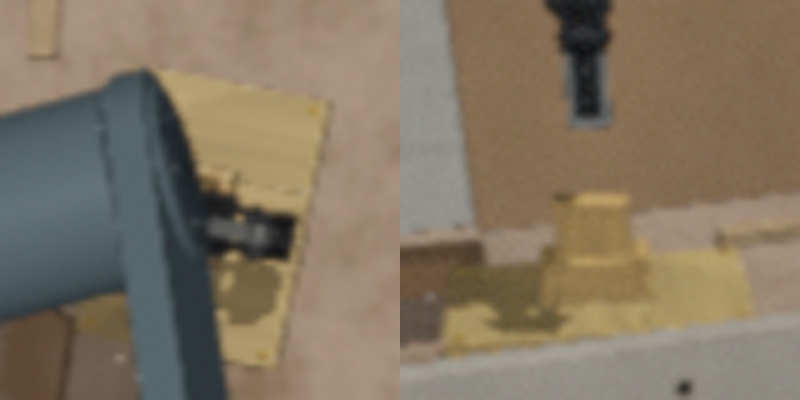

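The near views show the finger centred over the handle along its long side: the side crop has the finger at 590 and the handle at 595. I'll descend and close.

>>> move_arm --series '[[[1,0,-1,12,0],[1,0,-2,25,0],[1,0,-3,38,0],[1,0,-3,50,0],[1,0,-3,58,0],[1,0,-3,64,0],[1,0,-3,64,0],[0.6,0,-3,64,0],[0.45,0,-3,64,0],[0.4,0,-3,64,0]]]'

```text
time_s: 5.07
eef_pos: [0.4386, 0.2524, 0.0472]
eef_rot: [-0.0, 0.997, -0.083, 0.001]
wrist_force: [0.0, 0.5, -0.9]
opening: 0.604
grasp_force: 0.0
```

>>> move_arm --series '[[[0.35,0,0,0,0],[0.3,0,0,0,0],[0.25,0,0,0,0],[0.2,0,0,0,0],[0.15,0,0,0,0],[0.1,0,0,0,0],[0,0,0,0,0],[0,0,0,0,0],[0,0,0,0,0],[0,0,0,0,0]]]'

```text
time_s: 5.9
eef_pos: [0.4383, 0.2526, 0.0467]
eef_rot: [-0.0, 0.997, -0.083, 0.0]
wrist_force: [0.6, 4.7, 5.9]
opening: 0.18
grasp_force: 59.5
```

>>> move_arm --series '[[[0,0,0,-3,0],[0,0,0,-8,0],[0,0,0,-16,0],[0,0,0,-28,0],[0,0,0,-44,0],[0,0,0,-64,0],[0,0,0,-88,0],[0,0,0,-112,0],[0,0,0,-136,0],[0,0,0,-160,0]]]'

```text
time_s: 6.73
eef_pos: [0.437, 0.2516, 0.2073]
eef_rot: [0.001, 0.997, -0.083, -0.001]
wrist_force: [0.4, 0.4, -5.3]
opening: 0.177
grasp_force: 58.8
```

```bash
python3 - <<'E'
from h import *
s=ctrl.get_obs(); print(s["eef_pos"],s["wrist_force"],s["opening"],s["grasp_force"])
b,e=camera("side"); cv2.imwrite("pics/lift.png",cv2.resize(b[60:260,100:360],None,fx=2.5,fy=2.5))
E
```

```text
[0.4370445  0.25162366 0.20729482] [ 0.4087825   0.36250099 -5.30655407] 0.17659679071697534 58.80460202693939
```

View pics/lift.png

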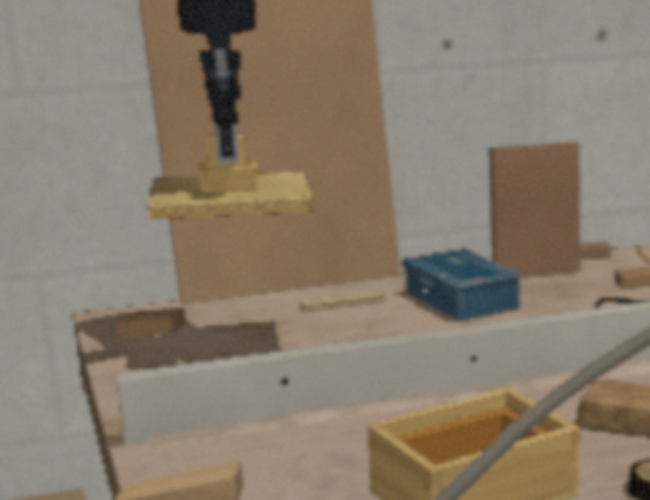

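Both lids came up together and level (side crop around (230,190)), with the fence below them. Next I'll carry them over to the box.

>>> move_arm --series '[[[0,3,6,0,0],[0,9,19,-5,0],[0,18,39,-10,0],[0,29,63,-10,0],[0,41,88,-10,0],[0,53,114,-10,0],[0,65,140,-10,0],[0,77,166,-10,0],[0,89,192,-10,0],[0,101,218,-10,0]]]'

```text
time_s: 7.62
eef_pos: [0.4999, 0.0187, 0.2137]
eef_rot: [-0.0, 0.997, -0.083, -0.002]
wrist_force: [1.2, 0.1, -5.7]
opening: 0.174
grasp_force: 59.1
```

>>> move_arm --series '[[[0,12,26,0,-0.05],[0,23,50,0,-0.1],[0,34,74,0,-0.15],[0,44,96,0,-0.2],[0,53,116,0,-0.25],[0,61,133,0,-0.29],[0,67,146,0,-0.33],[0,71,154,0,-0.35],[0,73,157,0,-0.367],[0,73,157,0,-0.367]]]'

```text
time_s: 8.45
eef_pos: [0.5463, -0.1471, 0.214]
eef_rot: [-0.001, 0.995, 0.1, -0.002]
wrist_force: [0.5, 0.3, -6.2]
opening: 0.177
grasp_force: 59.2
```

```bash
python3 - <<'E'
from h import *
s=ctrl.get_obs(); print(s["eef_pos"],s["eef_rot"],s["wrist_force"],s["opening"])
E
```

```text
[ 0.54632647 -0.14706795  0.21401007] [-8.65943589e-04  9.95000661e-01  9.98514090e-02 -1.62179937e-03] [ 0.50089142  0.3395917  -6.15356373] 0.17697782062923859
```

>>> move_arm --series '[[[0,0,0,8,0],[0,0,0,20,0],[0,0,0,34,0],[0,0,0,48,0],[0,0,0,62,0],[0,0,0,72,0],[0,0,0,80,0],[0,0,0,82,0],[0,0,0,82,0],[0,0,0,82,0]]]'

```text
time_s: 9.28
eef_pos: [0.5479, -0.1464, 0.1348]
eef_rot: [0.0, 0.995, 0.1, 0.0]
wrist_force: [0.6, 0.8, -5.0]
opening: 0.174
grasp_force: 59.0
```

```bash
python3 - <<'E'
from h import *
s=ctrl.get_obs(); T=s["eef_pos"]; print(T,s["eef_rot"],s["wrist_force"])
ims=[]
for n,c in (("side",(291,215)),("top",(335,229))):
    p,d=camera(n); W=cloud(n,d); np.save(n+"1.npy",W)
    zu=T[2]-.047
    for nm,a in dict(board=(zu+.013,zu+.024,T[:2],.11),collar=(zu+.034,zu+.048,T[:2],.045),rim=(.03,.067,(.547,-.147),.1)).items():
        try: print(n,nm,*fit(W,*a))
        except Exception as e: print(n,nm,e)
    # overlay predicted outlines: box rim (z .064) at estimate, outer lid top edges at TCP
    k=5; w=40
    im=cv2.resize(p[c[1]-w:c[1]+w,c[0]-w:c[0]+w],None,fx=k,fy=k,interpolation=2)
    a=np.radians(11.46); R=np.array([[np.cos(a),-np.sin(a)],[np.sin(a),np.cos(a)]])
    for sx,sy,z,ctr,col in ((160,120,zu+.018,T[:2],(0,0,255)),(58,34,zu+.042,T[:2],(255,0,0)),(140,100,.064,(.5466,-.1463),(0,255,0))):
        q=np.array([[1,1],[1,-1],[-1,-1],[-1,1]])*[sx/2000,sy/2000]@R.T+ctr
        u=(proj(n,np.c_[q,np.full(4,z)])-np.array(c)+w+.5)*k
        cv2.polylines(im,[np.int32(u)],True,col,1)
    ims.append(im)
cv2.imwrite("pics/over1.png",np.hstack(ims))
E
```

```text
[ 0.547865   -0.14641508  0.13477504] [2.06927136e-04 9.94946619e-01 1.00404607e-01 3.11642521e-04] [ 0.61993059  0.80124626 -4.97289856]
side board [ 544.3 -149.8] [157.4 117.1] 12.5 1586 105.4 [ 532.1 -164.1]
side collar [ 544.6 -149.8] [57.5 32.9] 10.5 252 128.4 [ 539.9 -157.2]
side rim [ 544.9 -152. ] [138.8  96.8] 11.0 1545 48.1 [ 536.4 -170.2]
top board [ 528.2 -121.8] [ 98.2 169.3] -44.0 943 107.1 [ 514.7 -137.8]
top collar [ 519.7 -141.7] [13.2 25.3] -24.000000000000004 24 130.0 [ 520.6 -141.5]
top rim index -1 is out of bounds for axis 0 with size 0
```

View pics/over1.png

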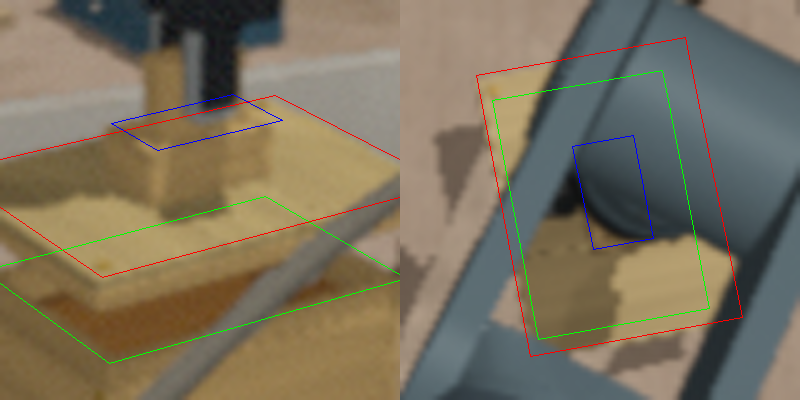

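The overlay and the side-view fit put the lid (544.4,-149.8) within about 0.5 mm of the box rim (544.8,-149.6), and the yaws agree. I'll lower slowly.

>>> move_arm --series '[[[0,0,0,4,0],[0,0,0,8,0],[0,0,0,12,0],[0,0,0,16,0],[0,0,0,20,0],[0,0,0,23,0],[0,0,0,26,0],[0,0,0,28,0],[0,0,0,30,0],[0,0,0,31,0]]]'

```text
time_s: 10.22
eef_pos: [0.5474, -0.1464, 0.1031]
eef_rot: [-0.0, 0.995, 0.1, -0.0]
wrist_force: [0.3, 0.3, -5.1]
opening: 0.176
grasp_force: 59.2
```

>>> move_arm --series '[[[0,0,0,1,0],[0,0,0,2,0],[0,0,0,3,0],[0,0,0,4,0],[0,0,0,4.5,0],[0,0,0,5,0],[0,0,0,5.5,0],[0,0,0,5.5,0],[0,0,0,5.5,0],[0,0,0,5.5,0]]]'

```text
time_s: 11.05
eef_pos: [0.5477, -0.1465, 0.0981]
eef_rot: [0.0, 0.995, 0.1, 0.0]
wrist_force: [-1.0, -1.2, -3.4]
opening: 0.174
grasp_force: 59.2
```

The outer lid has landed on the rim, since the wrist load dropped by about 2 N. The inner lid still has 1–2 mm to go.

>>> move_arm --series '[[[0,0,0,0.3,0],[0,0,0,0.6,0],[0,0,0,0.9,0],[0,0,0,1.2,0],[0,0,0,1.4,0],[0,0,0,1.6,0],[0,0,0,1.6,0],[0,0,0,1.6,0],[0,0,0,1.6,0],[0,0,0,1.6,0]]]'

```text
time_s: 11.88
eef_pos: [0.5475, -0.1464, 0.0968]
eef_rot: [0.0, 0.995, 0.1, -0.0]
wrist_force: [-3.4, 1.5, 5.7]
opening: 0.177
grasp_force: 60.6
```

It's seated: the underside is at 0.050 and the contact is light. Releasing slowly.

>>> move_arm --series '[[[0.2,0,0,-0.3,0],[0.22,0,0,-0.5,0],[0.25,0,0,-0.5,0],[0.3,0,0,-0.5,0],[0.4,0,0,-0.5,0],[0.55,0,0,-0.5,0],[0.7,0,0,-0.5,0],[0.85,0,0,-0.5,0],[0.85,0,0,-0.5,0],[0.85,0,0,-0.5,0]]]'

```text
time_s: 12.72
eef_pos: [0.5475, -0.1464, 0.0968]
eef_rot: [0.0, 0.995, 0.1, 0.0]
wrist_force: [-0.0, -0.2, 0.2]
opening: 0.853
grasp_force: 0.0
```

```bash
python3 - <<'E'
from h import *
s=ctrl.get_obs(); T=s["eef_pos"]; print(T,s["wrist_force"],s["opening"])
n="side"; p,d=camera(n); W=cloud(n,d)
for nm,a in dict(board=(.059,.073,(.546,-.149),.11),collar=(.083,.097,(.546,-.149),.045),handle=(.108,.122,(.546,-.149),.03)).items(): print(nm,*fit(W,*a))
cv2.imwrite("pics/seat.png",cv2.resize(p[150:300,200:380],None,fx=4,fy=4,interpolation=2))
E
```

```text
[ 0.547539   -0.14640348  0.09676826] [-0.01985304 -0.16383163  0.15011421] 0.8528152857313082
board [ 543.5 -150.2] [157.9 117.1] 11.5 1635 69.2 [ 527.8 -168.5]
collar [ 543.3 -149.8] [56.3 33.4] 12.000000000000002 251 90.6 [ 536.3 -158.2]
handle [ 543.2 -149.3] [33.4 15.5] 13.0 134 116.9 [ 541.  -152.5]
```

View pics/seat.png

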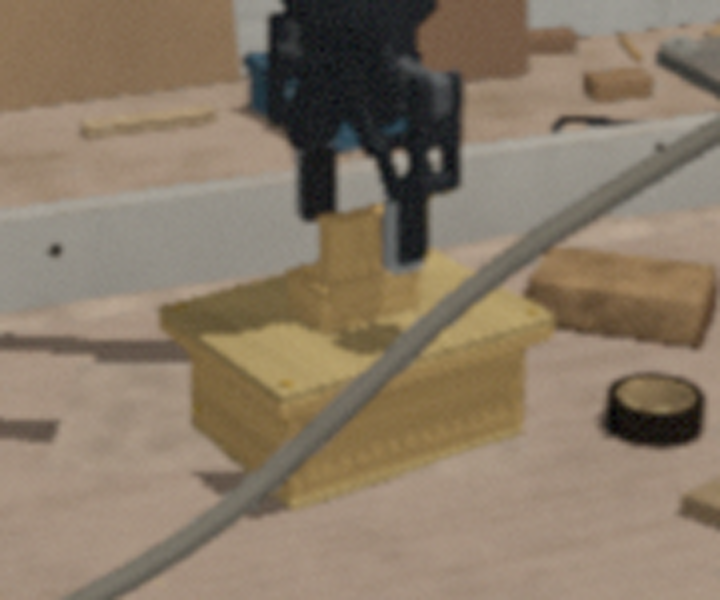

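It's seated squarely: board and collar are concentric with the handle (crop around (350,260)). I'll go down over the collar and grip it.

>>> move_arm --series '[[[0.85,0,0,4,0],[0.85,0,0,8,0],[0.85,0,0,12,0],[0.85,0,0,16,0],[0.85,0,0,19,0],[0.85,0,0,21.5,0],[0.85,0,0,23,0],[0.7,0,0,23,0],[0.6,0,0,23,0],[0.55,0,0,23,0]]]'

```text
time_s: 13.6
eef_pos: [0.5477, -0.1465, 0.074]
eef_rot: [0.0, 0.995, 0.1, 0.0]
wrist_force: [-1.6, -0.4, -0.5]
opening: 0.549
grasp_force: 0.0
```

>>> move_arm --series '[[[0.52,0,0,0,0],[0.49,0,0,0,0],[0.46,0,0,0,0],[0.44,0,0,0,0],[0.42,0,0,0,0],[0.4,0,0,0,0],[0.38,0,0,0,0],[0.3,0,0,0,0],[0,0,0,0,0],[0,0,0,0,0]]]'

```text
time_s: 14.43
eef_pos: [0.5478, -0.1466, 0.0741]
eef_rot: [0.0, 0.995, 0.1, 0.0]
wrist_force: [-0.9, -0.2, 3.9]
opening: 0.385
grasp_force: 60.3
```

Gripped on the collar: 0.385 × 85 ≈ 33 mm. Lifting slowly and straight up.

>>> move_arm --series '[[[0,0,0,-1,0],[0,0,0,-3,0],[0,0,0,-6,0],[0,0,0,-10,0],[0,0,0,-14,0],[0,0,0,-19,0],[0,0,0,-24,0],[0,0,0,-29,0],[0,0,0,-34,0],[0,0,0,-39,0]]]'

```text
time_s: 15.27
eef_pos: [0.5476, -0.1464, 0.1134]
eef_rot: [0.0, 0.995, 0.1, 0.0]
wrist_force: [-0.1, 0.5, -2.4]
opening: 0.38
grasp_force: 59.7
```

>>> move_arm --series '[[[0,0,0,-6,0],[0,0,0,-14,0],[0,0,0,-24,0],[0,0,0,-36,0],[0,0,0,-50,0],[0,0,0,-66,0],[0,0,0,-82,0],[0,0,0,-96,0],[0,0,0,-106,0],[0,0,0,-110,0]]]'

```text
time_s: 16.1
eef_pos: [0.5484, -0.1468, 0.2255]
eef_rot: [0.001, 0.995, 0.1, 0.002]
wrist_force: [0.3, -0.5, -1.2]
opening: 0.385
grasp_force: 59.7
```

>>> move_arm --series '[[[0,0,0,0,0],[0,0,0,0,0],[0,0,0,0,0],[0,0,0,0,0],[0,0,0,0,0],[0,0,0,0,0],[0,0,0,0,0],[0,0,0,0,0],[0,0,0,0,0],[0,0,0,0,0]]]'

```text
time_s: 16.93
eef_pos: [0.5475, -0.1464, 0.2227]
eef_rot: [-0.0, 0.995, 0.1, -0.0]
wrist_force: [-0.2, -0.2, -1.6]
opening: 0.384
grasp_force: 59.7
```

```bash
python3 - <<'E'
from h import *
s=ctrl.get_obs(); T=s["eef_pos"]; print(T,s["wrist_force"],s["opening"],s["grasp_force"],np.abs(s["dq"]).max())
n="side"; p,d=camera(n); W=cloud(n,d)
for nm,a in dict(handle=(.1,.13,(.546,-.149),.03),rim=(.058,.068,(.546,-.149),.1),lid=(T[2]-.006,T[2]+.004,(.546,-.149),.11)).items(): print(nm,*fit(W,*a))
cv2.imwrite("pics/end.png",cv2.resize(p[80:290,200:380],None,fx=2.8,fy=2.8,interpolation=2))
E
```

```text
[ 0.54751358 -0.14639825  0.22274585] [-0.16729976 -0.249772   -1.58250499] 0.38364769112435604 59.732306599617004 0.0018541598641344183
handle [ 546.3 -149.3] [39.5 15.8] 10.0 254 113.2 [ 544.9 -152.5]
rim [ 544.8 -150.3] [138.4  99.7] 10.5 852 61.7 [ 535.8 -156.1]
lid [ 544.1 -150.2] [156.1 115.4] 11.5 1283 218.1 [ 535.9 -164.1]
```

View pics/end.png

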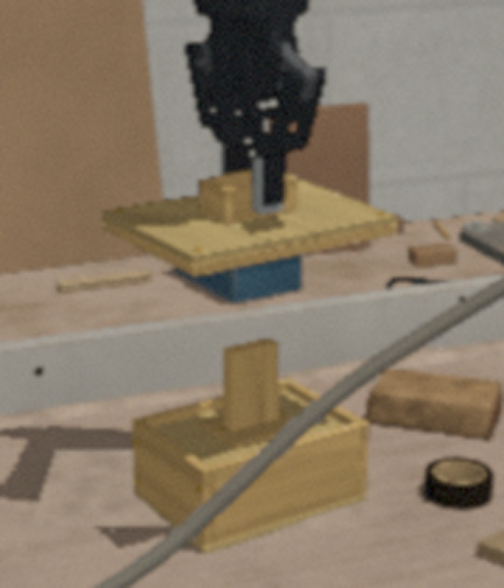

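The inner lid is seated in the unmoved box. The outer lid is held level and still, about 14 cm above the rim.

```bash
python3 -c "from bench import order; print(order.hand_in())"
```

```text
the job is handed in; nothing more can be done
None
```

The job is done and handed in after about 17 s of robot time: the inner lid is seated on the ledge, the box did not move, and the outer lid was lifted off by its collar and is held level and still about 14 cm above the rim.

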